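# Stand the bin lid in the slotted lid rack

## Robot

A 6-joint arm with a two-finger parallel gripper is mounted at the origin on the work surface. World frame = base frame: x ahead of the robot, y to its left, z up, the work surface at z = 0. Lengths are in mm, angles in rad, forces in N, time in s.
With the tool pointing down it reaches from about 400 to 925 mm from the base axis. Payload 12.5 kg.
Tool frame: the origin (TCP) lies at the very end of the fingers, on their centre line; the grasp point (between the pads) lies 19 mm behind it (ctrl.grip_depth is the distance from the TCP to the grasp point, in mm); z points along the fingers, y is the direction in which the jaws open and shut (so a half turn about z gives the same grasp; the last joint's range is limited). The gripper opens to 95 mm and grips with 3 to 60 N. Pads are 20 mm wide; open, the fingers measure 119 mm over their backs; the gripper's body (75 mm by 180 mm) begins 59 mm behind the grasp point.
Start: joints at [1.239, 0.491, 1.559, -0, 1.092, -0.106], TCP at [139.91, 609.157, 214.661] pointing down, gripper open.
Joint ranges: [-3.1, 3.1], [-0.84, 2.19], [0.05, 2.79], [-1.13, 4.28], [0.06, 2.93], [-2.69, 2.69]. Speed limits (rad/s): [2.22, 2.22, 2.79, 3.14, 3.14, 3.14].

## Interface

Orientations are given as a rotation vector (axis times angle).
In Python, from cell import ctrl gives the robot as it stands.
- The arm moves only by the shell command python3 -m creep 'ROWS'. ROWS is JSON, a list of rows, each a list of 7 numbers: the turn, a rotation vector about the tool's x, y, z in degrees, then the shift along the tool's x, y, z in m, then the opening, from 0 (shut) to 1 (fully open). A call has 1 to 20 rows; each row is the pose to reach, as a shift and turn from the pose commanded when the call began, along the tool's axes at that moment; what a row does not reach only later rows make up. A row lasts 1/12 s, in which the tool goes at most 41.7 mm and 7.16 degrees, less where a joint would pass 70% of its speed; a pose out of reach is approached as far as the arm can. A call with a gripper value outside its range is refused whole. The fingers move at their own pace and stop on an object; the grip force is fixed at half the most. Time passes only in rows, so rows that repeat a pose let the fingers close. It gives the time, the measured TCP pose, the force and the opening at its end, in the units of the state.
- ctrl.get_state(): the state, without advancing time (a new reading comes with each control period).
- ctrl.camera(name): name is "scene" or "top"; returns the picture (480x640x3 uint8, red, green, blue); there is no depth.
- ctrl.calibration(name): a dict with "fx", "fy", "cx", "cy" (pixels), "cam_to_world" (4x4, takes a point from camera to world coordinates). Camera axes: x right, y up, looking along -z (the intrinsics and any distortion apply to the point x, -y, -z); pixel columns grow to the right and rows downward; lengths in mm; the calibration is good to about 2 mm. A picture is of the moment at which its call begins. calibration takes no time and is no camera call.
- ctrl.sign_off(): hands the job in, once; it reports no verdict.
Trained networks look in the newest picture that a camera, given by its name, has taken for a name from the list of things; names that differ only in an ending like _2 or _b are one class to them, and where a whole thing is asked for, a point or a joint stands for the part that bears it (a point fixed in the world has none). Each returns a list of dicts, best first, with "p" (0 to 1); they miss things now and then, are a little off and sometimes report something else, mostly with a low value. They report only what shows in the picture. A call takes as long as a camera call. They do not tell look-alikes from the thing itself.
- ctrl.spot_in(label, camera): "at" ([column, row] in pixels, amid what is visible of it).
- ctrl.masks_of(label, camera): "region" (480x640 bool, what is visible of it) and "at" ([column, row] in pixels, amid what is visible of it).
- ctrl.landmark_of(label, camera): "at" ([column, row] in pixels: a listed point, or the origin of a listed thing).
The state is a dict: "clock": time; "qpos": joint angles; "dq": joint speeds; "joint_efforts": joint torques, N m; "ee_pos": TCP position; "eef_rot": TCP orientation; "contact_force": force on the tool from outside, world axes, zero at the start; "torque": the same for the moment, N m; "gripper_width": finger opening in mm.
Only numpy, scipy, OpenCV 4.12 (cv2) and the standard library are available. Lean on these libraries where they do the work, as an engineer would, in place of code of your own. Each camera call takes 0.05 s, during which the arm holds its last target. There are 200 camera calls.

## Task

At the bulk-snack stall, slide the orange lid forward off the landing shelf of the lid rack so that it tips over the shelf's lip and stands upright on its edge in the trough beyond it. Then push the standing lid sideways along the trough into the free slot at the trough's end (the empty one opposite the red lid, with a blue strip on its floor), all the way to the end stop, and leave it standing upright there. Leave the red lid in the other slot, the scale and the measuring boxes where they are.

Things in the scene. Friction and masses are not known exactly. Their poses are not given: they have to be found in the camera images.
- rack: Fixed wooden lid rack; place and yaw vary. Origin on the table under the middle of the shelf's lip; x across the lip, away from the robot; y along the lip, left; z up. All rack numbers are mm in this frame. From front to back: landing shelf, lip, trough along y, curved cradle; a slot at each end of the trough. Behind them (x 26 to 40) further lids, up to z 118, stand fixed at |y| 118 to 220.
- lip (a point): Middle of the shelf's lip (0, 0, 86), axes as the rack's. Shelf: x -130 to 0, |y| under 70, top z 86; side fences |y| 69 to 75 up to z 94 for x -130 to -35. A lid slid forward tips by itself as its middle passes the lip and drops nose first into the slick trough, often still leaning back 20 to 30 degrees; a push from behind, 20 to 30 above the shelf and as far as x 0, brings it fully upright.
- trough (a point): Middle of the trough floor (5, 0, 10). Slick trough, floor x 0 to 11; near wall = shelf front, up to z 86 for |y| under 70, z 35 for |y| 70 to 115; far side bevelled up, then a cradle curves up (arc of 72 about the lip) to x 72, z 80. The lid standing here fills z 10 to 120, |y| under 65: about 50 mm free at each side, for |y| under 115. A closed gripper fits in there above z 86 (above the shelf), to push it along.
- rail (a point): Centre of the aluminium rail over the trough, x 15 to 21, z 102 to 110, |y| under 116. The flat lid slides under it; it keeps the standing lid from falling forward.
- end_stop_left (a point): Inner face of the left slot's end stop, at the floor: (5, 225, 10). The slots continue the trough, |y| 115 to 225: near divider face at x -1.5, up to z 95, with a flared mouth reaching in to |y| 99 and x -15; far divider face at x 16, up to z 110. The right slot is its mirror image, y -225.
- lid_center (a point): Centre of the orange and yellow lid: flat board 110 (its x) by 130 (its y) by 10 thick (its z), 100 to 210 g. Starts flat on the shelf (z 86 to 96), axes along the rack's, overhanging the lip by 10 to 30 mm. Standing in the trough its x axis is vertical, its centre at z 65. Fully home its centre is 65 mm short of the end stop: |y| 160.
- free_slot (a point): Centre of the floor of the free slot, marked by a flat blue strip 100 x 10 mm: at x 5, y +170 or -170, z 10 in the rack frame. It tells which slot is free. The end stop is 55 mm farther out. Axes as the rack's.
- stored_center (a point): Centre of the red lid (10 x 110 x 105 high) standing loose in the other slot, opposite the free one; it fills |y| 115 to 225. Leave it alone.
- scale: White counter scale, 170 x 160 x 47 mm high, loose on the table; origin at the centre of its underside. Leave alone.
- measure_small: Small wooden measuring box, 85 mm square, 60 high, standing on the scale; origin at the centre of its underside. Leave alone.
- measure_big: Large wooden measuring box, 125 mm square, 90 high, loose on the table; origin at the centre of its underside. Leave alone.
Mind the look-alikes: they are no part of the job. Leave any white look-alike of the part that bears lid_center alone.

How it is judged (in metres and radians):
On the way:
1. the orange lid stands upright on its edge in the trough in front of the shelf, not yet in a slot (angle between lid_center's own z axis and vertical between 1.43 and 1.71 rad and angle between the x axis of lid_center and the z axis of rack, either way round below 0.14 rad and x of lid_center in the frame of rack between -0.004 and 0.02 m and height (world z) of lid_center below 0.072 m and y of lid_center in the frame of rack between -0.05 and 0.05 m), for 0.2 s.
At the end, for the whole second after the job is handed in: The orange lid stands on edge in the free slot, upright within 8 degrees, resting on the trough floor (centre below 72 mm), pushed to within about 10 mm of the end stop (its centre within 22 mm of the strip's centre horizontally), released and at rest (angle between lid_center's own z axis and vertical between 1.43 and 1.71 rad and angle between the x axis of lid_center and the z axis of rack, either way round below 0.14 rad and x of lid_center in the frame of rack between -0.004 and 0.02 m and height (world z) of lid_center below 0.072 m and horizontal distance between lid_center and free_slot below 0.022 m and linear speed of lid below 0.02 m/s and angular speed of lid below 0.15 rad/s); the robot touches nothing.
It fails at once if the red lid is shifted by more than 15 mm (distance of stored_center from where it was at the start of the episode above 0.015 m).
It fails at once if the scale or a measuring box is shifted by more than 30 mm (distance of any of scale, measure_small, measure_big from where it was at the start of the episode above 0.03 m).
It also fails if it takes over 54 s, if anything falls off the work surface, if the arm or the gripper's body presses on something with over 40 N, if the wrist force passes 120 N, or if a joint passes its speed limit or range.

## Working session

There is one attempt and no reset: what is moved stays moved. The work goes in short steps, Python scripts to look and compute and a shell command to move; the robot and the scene stay as the last step left them, time stands still between calls to the robot, and variables do not carry over. Pictures are saved under pics/ and viewed, about 8 in all and at most 12, crops included, and the job is handed in when it is done.

```bash
ls; mkdir -p pics; cat > h.py <<'E'
import numpy as np, cv2
from cell import ctrl
from scipy.spatial.transform import Rotation as R
def ray(cam,px):
    c=ctrl.calibration(cam);T=np.array(c["cam_to_world"])
    d=np.array([(px[0]-c["cx"])/c["fx"],-(px[1]-c["cy"])/c["fy"],-1.])
    return T[:3,3],T[:3,:3]@d
def onz(cam,px,z):
    o,d=ray(cam,px);return o+d*(z-o[2])/d[2]
def tri(a,b):
    (o1,d1),(o2,d2)=ray("scene",a),ray("top",b)
    s=np.linalg.lstsq(np.c_[d1,-d2],o2-o1,rcond=None)[0]
    p,q=o1+s[0]*d1,o2+s[1]*d2
    return (p+q)/2,np.linalg.norm(p-q)
def proj(cam,P):
    c=ctrl.calibration(cam);p=np.linalg.inv(np.array(c["cam_to_world"]))@np.r_[P,1]
    return np.array([c["cx"]+c["fx"]*p[0]/-p[2],c["cy"]-c["fy"]*p[1]/-p[2]])
E
python3 - <<'E'
from h import *
im={}
for c in ("scene","top"):
    im[c]=ctrl.camera(c);cv2.imwrite(f"pics/{c}0.png",im[c][...,::-1]);print(c,{k:np.round(v,1).tolist() for k,v in ctrl.calibration(c).items()})
for l in "lip trough rail end_stop_left lid_center free_slot stored_center scale measure_small measure_big rack".split():
    a={c:[(np.round(d["at"],1).tolist(),round(d["p"],2)) for d in ctrl.landmark_of(l,c)[:3]] for c in im}
    t=""
    if a["scene"] and a["top"]: p,e=tri(a["scene"][0][0],a["top"][0][0]);t=(p.round(1),round(e,1))
    print(l,a,t)
s=ctrl.get_state();print(s["clock"],s["ee_pos"],s["eef_rot"])
E
```

```text
pics
scene {'fx': 562.0, 'fy': 562.0, 'cx': 315.7, 'cy': 240.4, 'cam_to_world': [[0.8, -0.5, 0.4, 1065.5], [0.6, 0.6, -0.5, -708.5], [-0.0, 0.6, 0.8, 1272.8], [0.0, 0.0, 0.0, 1.0]]}
top {'fx': 528.3, 'fy': 528.3, 'cx': 322.6, 'cy': 239.9, 'cam_to_world': [[0.1, 1.0, -0.2, 261.2], [-1.0, 0.1, -0.0, -8.2], [0.0, 0.2, 1.0, 1257.8], [0.0, 0.0, 0.0, 1.0]]}
lip {'scene': [([356.6, 255.7], 0.73)], 'top': [([308.4, 201.9], 0.93)]} (array([589.1,  48.3,  77.2]), np.float64(4.4))
trough {'scene': [([356.3, 276.3], 0.69)], 'top': []} 
rail {'scene': [([364.3, 252.5], 0.69)], 'top': [([309.4, 189.5], 0.96)]} (array([610.6,  47.9, 108.5]), np.float64(7.0))
end_stop_left {'scene': [([393.3, 217.2], 0.66), ([357.0, 255.9], 0.63)], 'top': [([218.1, 214.4], 0.65), ([509.5, 254.4], 0.32)]} (array([562.3, 271.3,   6.8]), np.float64(11.6))
lid_center {'scene': [([239.4, 280.2], 0.86), ([309.7, 200.5], 0.75), ([341.5, 246.6], 0.74)], 'top': [([311.9, 216.8], 0.89), ([246.8, 309.5], 0.78), ([387.4, 312.7], 0.6)]} (array([475.9, -89.5, 129.1]), np.float64(275.0))
free_slot {'scene': [([387.7, 230.6], 0.34)], 'top': []} 
stored_center {'scene': [([324.3, 310.5], 0.65)], 'top': [([378.5, 200.0], 0.85)]} (array([ 614. , -118.6,   43.6]), np.float64(2.0))
scale {'scene': [], 'top': [([512.1, 255.8], 0.82)]} 
measure_small {'scene': [([208.0, 391.3], 0.85), ([359.3, 273.3], 0.43)], 'top': [([521.9, 244.3], 0.73)]} (array([ 534.1, -456.6,   46.9]), np.float64(3.6))
measure_big {'scene': [([395.7, 171.0], 0.77)], 'top': [([140.5, 248.9], 0.73)]} (array([4.610e+02, 4.468e+02, 4.000e-01]), np.float64(4.1))
rack {'scene': [([355.8, 274.3], 0.83)], 'top': []} 
1.2 [139.90676145 609.14992949 214.63927845] [3.53886586e-01 3.12159408e+00 7.82913837e-05]
```

View pics/scene0.png

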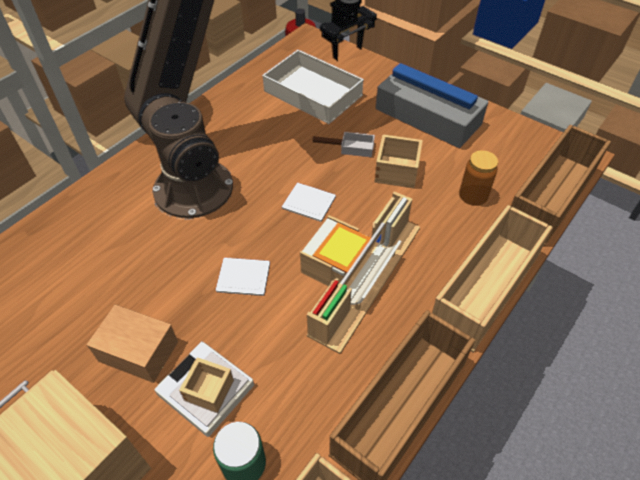

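View pics/top0.png

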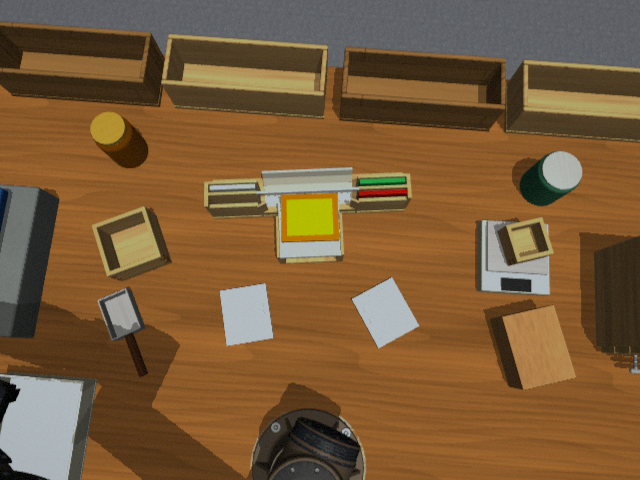

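Candidates for the lid: the orange/yellow board at top (310,217) / scene (342,247), and white boards at top (247,315) and (386,312), which are look-alikes on the table. I choose the orange one. The free slot looks like the left one, at top (233,195), since the red lid is on the right at (383,192). Next I fit the rack pose and check it in a crop.

```bash
cat > fit.py <<'E'
from h import *
from scipy.optimize import least_squares
W=lambda q,P:np.r_[q[0]+np.cos(q[2])*P[0]-np.sin(q[2])*P[1],q[1]+np.sin(q[2])*P[0]+np.cos(q[2])*P[1],P[2]]
obs=[("scene",(0,0,86),(356.6,255.7)),("top",(0,0,86),(308.4,201.9)),("top",(18,0,106),(309.4,189.5)),("scene",(18,0,106),(364.3,252.5)),("scene",(5,0,10),(356.3,276.3)),
("scene",(5,225,10),(393.3,217.2)),("top",(5,225,10),(218.1,214.4)),("scene",(5,-170,62),(324.3,310.5)),("top",(5,-170,62),(378.5,200)),("scene",(5,170,10),(387.7,230.6)),("scene",(0,0,0),(355.8,274.3))]
f=lambda q:np.concatenate([proj(c,W(q,P))-a for c,P,a in obs])
if __name__=="__main__":
    r=least_squares(f,[589,48,0],loss="soft_l1",x_scale=[1,1,.01]);q=r.x;print(q,f(q).reshape(-1,2).round(1).tolist())
    for c,(x0,y0,w,h) in {"top":(195,150,230,125),"scene":(290,180,150,180)}.items():
        im=cv2.imread(f"pics/{c}0.png")
        k=4 if c=="top" else 3
        b=cv2.resize(im[y0:y0+h,x0:x0+w],None,fx=k if c=="scene" else 3.4,fy=k if c=="scene" else 3.4,interpolation=cv2.INTER_CUBIC);k=3 if c=="scene" else 3.4
        for P in [(0,-70,86),(0,70,86),(-130,70,86),(-130,-70,86),(18,116,106),(18,-116,106),(-1.5,225,95),(-1.5,-225,95),(16,225,110),(16,-225,110),(5,170,10),(5,225,10)]:
            p=(proj(c,W(q,P))+.5-[x0,y0])*k;cv2.circle(b,tuple(int(v) for v in p),3,(255,0,255),1)
        cv2.imwrite(f"pics/crop_{c}.png",b)
    hsv=cv2.cvtColor(cv2.imread("pics/top0.png"),cv2.COLOR_BGR2HSV)
    m=cv2.inRange(hsv,(8,180,120),(35,255,255));m[:175]=0;m[260:]=0;m[:,:260]=0;m[:,350:]=0
    n,l,s,ce=cv2.connectedComponentsWithStats(m);i=1+np.argmax(s[1:,4]);print(s[i],ce[i])
    rc=cv2.minAreaRect(np.argwhere(l==i)[:,::-1].astype(np.float32));print(rc)
    C=[onz("top",p,96) for p in cv2.boxPoints(rc)];print(np.round(C,1));print(onz("top",rc[0],96))
E
python3 fit.py; python3 - <<'E'
import cv2,numpy as np
a,b=cv2.imread("pics/crop_top.png"),cv2.imread("pics/crop_scene.png")
b=cv2.resize(b,None,fx=.33,fy=.33) if 0 else b
print(a.shape,b.shape)
E
```

```text
[5.91084366e+02 4.59246480e+01 1.21460445e-01] [[-0.6, -0.8], [0.3, -2.5], [-1.2, -0.1], [-1.8, 0.6], [0.1, -4.0], [-0.2, 1.3], [-1.0, -4.6], [0.4, -2.4], [2.7, -2.8], [-3.1, 0.3], [-1.2, -0.7]]
[ 281  193   58   49 2649] [309.40807852 217.31634579]
((309.3980407714844, 217.23756408691406), (46.78965759277344, 56.81601333618164), 88.21009063720703)
[[594.2 111.2  96. ]
 [608.6 -17.8  96. ]
 [500.1 -28.9  96. ]
 [486.   97.7  96. ]]
[546.72972373  40.52420352  96.        ]
(425, 782, 3) (540, 450, 3)
```

View pics/crop_top.png

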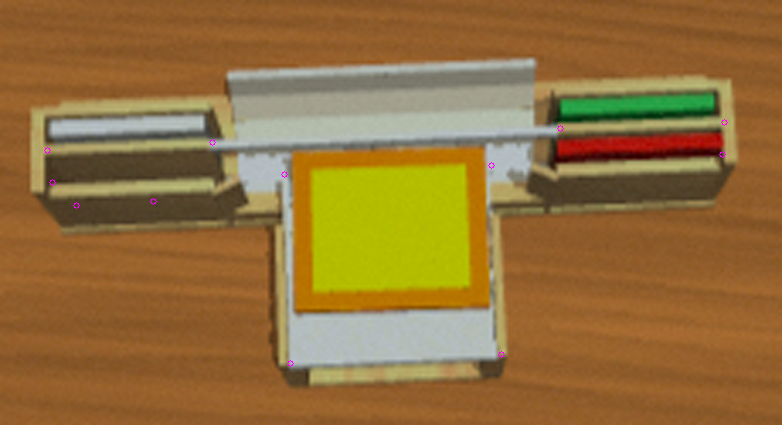

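View pics/crop_scene.png

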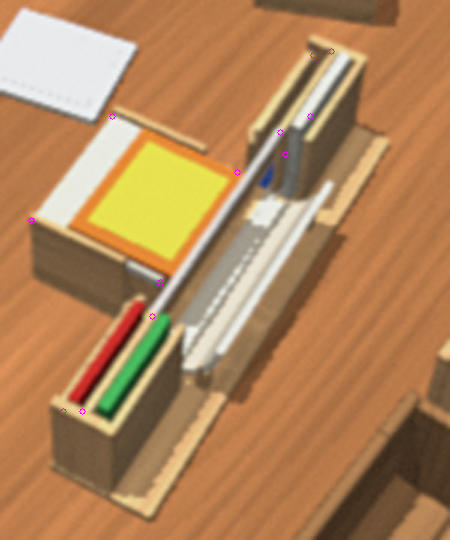

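The crop confirms the choice. The orange/yellow lid is flat on the shelf, and the blue strip is in the left slot (scene crop (266,178)). The fitted rack points land on the rail ends and shelf corners to about 3 mm, and the lid measures 109x130. So the lid is pushed to rack +y.

```bash
cat > go.py <<'E'
# usage: go.py x y z (rack mm) -> row shift/turn from current commanded ~ measured pose
import sys; from h import *
Q=(591,46,0.117)
def w2r(p): c,s=np.cos(Q[2]),np.sin(Q[2]);d=np.array(p[:2])-Q[:2];return np.r_[c*d[0]+s*d[1],-s*d[0]+c*d[1],p[2]]
def plan(t):
    s=ctrl.get_state();T=R.from_rotvec(s["eef_rot"]);p=np.array(s["ee_pos"])
    c,n=np.cos(Q[2]),np.sin(Q[2]);Wt=np.r_[Q[0]+c*t[0]-n*t[1],Q[1]+n*t[0]+c*t[1],t[2]]
    G=R.from_matrix(np.array([[-c,-n,0],[-n,c,0],[0,0,-1.]]))  # tool y along rack y, z down
    G=R.from_matrix(np.array([[-c,-n,0],[-n,c,0],[0,0,-1.]])) 
    print("clock",s["clock"],"rack pos",w2r(p).round(1),"F",np.round(s["contact_force"],1),"turn",np.degrees((T.inv()*G).as_rotvec()).round(2),"shift",(T.inv().apply(Wt-p)/1000).round(4))
if __name__=="__main__": plan([float(v) for v in sys.argv[1:4]])
E
python3 go.py -125 0 190
```

```text
clock 1.2 rack pos [-382.3  612.   214.6] F [ 0.1 -0.5  0.2] turn [  0.     0.   -19.64] shift [-0.448  -0.4899  0.0246]
```

```bash
r='[0,0,-19.64,-0.448,-0.4899,0.0246,0]'; python3 -m creep '[[0,0,-19.64,-0.448,-0.49,0.025,0],[0,0,-19.64,-0.448,-0.49,0.025,0],[0,0,-19.64,-0.448,-0.49,0.025,0],[0,0,-19.64,-0.448,-0.49,0.025,0],[0,0,-19.64,-0.448,-0.49,0.025,0],[0,0,-19.64,-0.448,-0.49,0.025,0],[0,0,-19.64,-0.448,-0.49,0.025,0],[0,0,-19.64,-0.448,-0.49,0.025,0],[0,0,-19.64,-0.448,-0.49,0.025,0],[0,0,-19.64,-0.448,-0.49,0.025,0],[0,0,-19.64,-0.448,-0.49,0.025,0],[0,0,-19.64,-0.448,-0.49,0.025,0],[0,0,-19.64,-0.448,-0.49,0.025,0],[0,0,-19.64,-0.448,-0.49,0.025,0],[0,0,-19.64,-0.448,-0.49,0.025,0],[0,0,-19.64,-0.448,-0.49,0.025,0],[0,0,-19.64,-0.448,-0.49,0.025,0],[0,0,-19.64,-0.448,-0.49,0.025,0],[0,0,-19.64,-0.448,-0.49,0.025,0]]'; python3 go.py -125 0 91
```

```text
clock: 2.78
ee_pos: [466.4, 31.4, 189.5]
eef_rot: [0.182, -3.136, -0.0]
contact_force: [0.6, -0.3, -0.4]
gripper_width: 0.4
clock 2.7833 rack pos [-125.4    0.   189.5] F [ 0.6 -0.3 -0.4] turn [ 0.02 -0.03 -0.05] shift [-0.0005 -0.0001  0.0985]
```

```bash
python3 -m creep '[[0,0,0,0,0,0.04,0],[0,0,0,0,0,0.075,0],[0,0,0,0,0,0.098,0],[0,0,0,0,0,0.098,0],[0,0,0,-0.015,0,0.098,0],[0,0,0,-0.023,0,0.098,0],[0,0,0,-0.028,0,0.098,0],[0,0,0,-0.033,0,0.098,0],[0,0,0,-0.038,0,0.098,0],[0,0,0,-0.043,0,0.098,0],[0,0,0,-0.048,0,0.098,0],[0,0,0,-0.053,0,0.098,0]]'; python3 go.py -60 0 91; python3 - <<'E'
from h import *
a=ctrl.camera("top");cv2.imwrite("pics/t1.png",a[150:275,195:425,::-1])
b=ctrl.camera("scene");cv2.imwrite("pics/s1.png",cv2.resize(b[150:350,260:440,::-1],None,fx=3,fy=3))
E
```

```text
clock: 3.78
ee_pos: [519.9, 37.5, 91.8]
eef_rot: [-0.183, 3.136, 0.0]
contact_force: [-0.1, 0.3, 1.2]
gripper_width: 0.4
clock 3.7833 rack pos [-71.6  -0.1  91.8] F [-0.1  0.3  1.2] turn [ 0.    0.01 -0.01] shift [-0.0116  0.0001  0.0008]
```

View pics/s1.png

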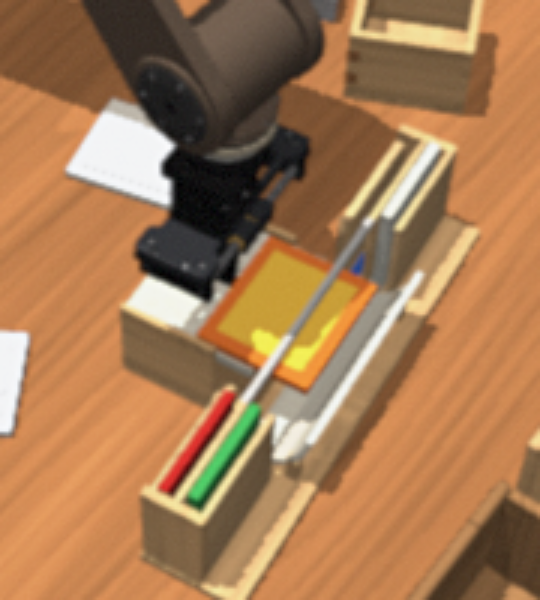

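The lid is flat and has slid forward under the rail (front edge near (345,340) in the crop). I continue past the tipping point, then pause.

```bash
python3 -m creep '[[0,0,0,-0.004,0,0,0],[0,0,0,-0.008,0,0,0],[0,0,0,-0.012,0,0,0],[0,0,0,-0.016,0,0,0],[0,0,0,-0.02,0,0,0],[0,0,0,-0.02,0,0,0],[0,0,0,-0.02,0,0,0],[0,0,0,-0.02,0,0,0],[0,0,0,-0.02,0,0,0]]'; python3 go.py -60 0 112; python3 - <<'E'
from h import *
b=ctrl.camera("scene");cv2.imwrite("pics/s2.png",cv2.resize(b[150:350,260:440,::-1],None,fx=3,fy=3))
E
```

```text
clock: 4.63
ee_pos: [539.2, 39.8, 91.6]
eef_rot: [0.184, -3.136, -0.0]
contact_force: [0.0, -0.1, -0.7]
gripper_width: 0.2
clock 4.6333 rack pos [-52.2  -0.1  91.6] F [ 0.  -0.1 -0.7] turn [ 0.01 -0.01  0.  ] shift [ 0.0078  0.0001 -0.0204]
```

View pics/s2.png

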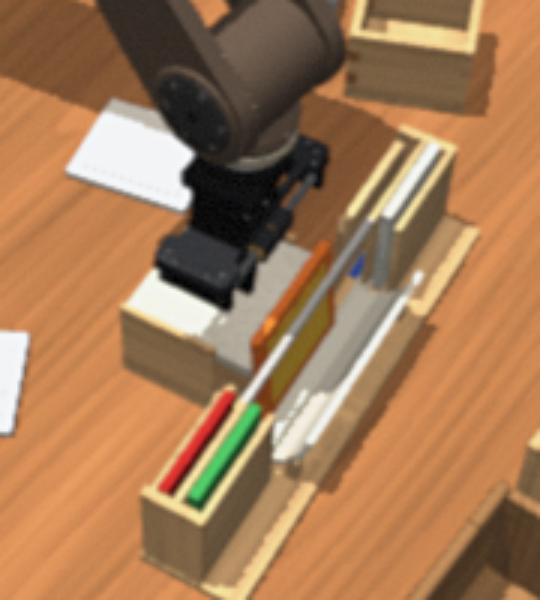

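The lid has dropped into the trough and stands, leaning back slightly. Now I raise the tool and push the top forward to upright.

```bash
python3 -m creep '[[0,0,0,0,0,-0.02,0],[0,0,0,-0.008,0,-0.02,0],[0,0,0,-0.016,0,-0.02,0],[0,0,0,-0.022,0,-0.02,0],[0,0,0,-0.026,0,-0.02,0],[0,0,0,-0.03,0,-0.02,0],[0,0,0,-0.033,0,-0.02,0],[0,0,0,-0.036,0,-0.02,0],[0,0,0,-0.039,0,-0.02,0],[0,0,0,-0.042,0,-0.02,0],[0,0,0,-0.042,0,-0.02,0],[0,0,0,-0.042,0,-0.02,0],[0,0,0,-0.042,0,-0.02,0]]'; python3 go.py -60 0 112; python3 - <<'E'
from h import *
b=ctrl.camera("scene");cv2.imwrite("pics/s3.png",cv2.resize(b[200:310,300:400,::-1],None,fx=5,fy=5,interpolation=cv2.INTER_CUBIC))
E
```

```text
clock: 5.77
ee_pos: [580.9, 44.7, 111.6]
eef_rot: [0.184, -3.136, -0.0]
contact_force: [0.8, 0.1, 0.4]
gripper_width: -0.4
clock 5.7667 rack pos [-1.020e+01 -1.000e-01  1.116e+02] F [0.8 0.1 0.4] turn [ 0.01 -0.01  0.  ] shift [ 0.0498  0.0001 -0.0004]
```

View pics/s3.png

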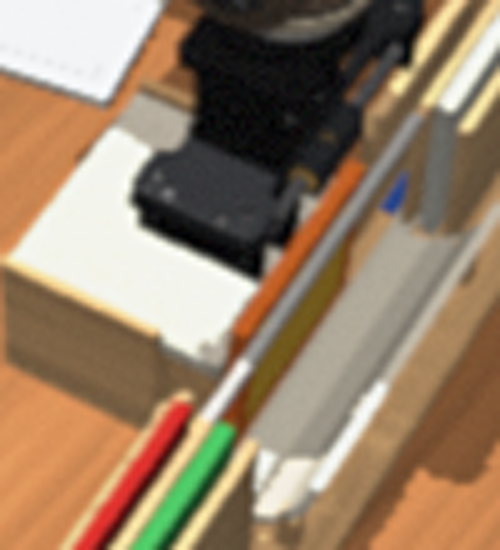

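```bash
python3 - <<'E'
from h import *
from go import w2r
from fit import W
Q=(591,46,.117)
for p in ((346.6,266),(372,232.8)): print(w2r(onz("scene",p,120)).round(1))
for x in (0,10):
  for y in (-65,65): print(x,y,(5*(proj("scene",W(Q,(x,y,120)))-[300,200])).round())
E
python3 go.py 0 -100 95
```

```text
[  7.7 -66.  120. ]
[ 11.8  62.2 120. ]
0 -65 [221. 322.]
0 65 [343. 151.]
10 -65 [238. 331.]
10 65 [359. 159.]
clock 5.8167 rack pos [-1.020e+01 -1.000e-01  1.116e+02] F [ 0.6 -0.6  0.1] turn [ 0.01 -0.   -0.  ] shift [-0.0102 -0.0999  0.0166]
```

```bash
python3 -m creep '[[0,0,0,0.006,0,0,0],[0,0,0,0.025,0,0,0],[0,0,0,0.025,-0.03,0,0],[0,0,0,0.025,-0.06,0,0],[0,0,0,0.025,-0.083,0,0],[0,0,0,0.025,-0.083,0,0],[0,0,0,0.01,-0.083,0,0],[0,0,0,-0.007,-0.083,0,0],[0,0,0,-0.007,-0.083,0,0],[0,0,0,-0.007,-0.083,0.01,0],[0,0,0,-0.007,-0.083,0.02,0],[0,0,0,-0.007,-0.083,0.02,0],[0,0,0,-0.007,-0.083,0.02,0]]'; python3 go.py -3 83 91; python3 - <<'E'
from h import *
b=ctrl.camera("scene");cv2.imwrite("pics/s4.png",cv2.resize(b[200:310,300:400,::-1],None,fx=5,fy=5,interpolation=cv2.INTER_CUBIC))
E
```

```text
clock: 6.9
ee_pos: [596.6, -36.7, 90.6]
eef_rot: [0.184, -3.134, -0.001]
contact_force: [0.1, 0.7, -0.0]
gripper_width: 0.3
clock 6.9 rack pos [ -4.1 -82.8  90.6] F [ 0.1  0.7 -0. ] turn [ 0.04 -0.12  0.  ] shift [-0.0011  0.1658 -0.0003]
```

View pics/s4.png

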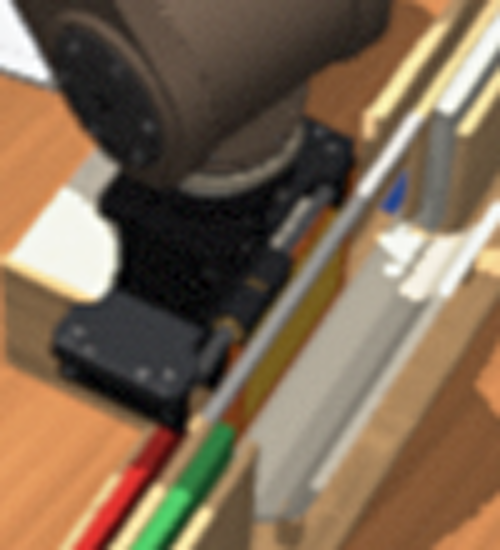

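The lid still stands against the rail after the retract, and the fingers are beyond its right end with no contact force. Now I push along +y.

```bash
python3 -m creep '[[0,0,0,0,0.004,0,0],[0,0,0,0,0.008,0,0],[0,0,0,0,0.012,0,0],[0,0,0,0,0.017,0,0],[0,0,0,0,0.022,0,0],[0,0,0,0,0.027,0,0],[0,0,0,0,0.032,0,0],[0,0,0,0,0.037,0,0],[0,0,0,0,0.042,0,0],[0,0,0,0,0.047,0,0],[0,0,0,0,0.052,0,0],[0,0,0,0,0.057,0,0],[0,0,0,0,0.062,0,0],[0,0,0,0,0.067,0,0],[0,0,0,0,0.072,0,0],[0,0,0,0,0.077,0,0],[0,0,0,0,0.082,0,0]]'; python3 go.py -3 83 91; python3 - <<'E'
from h import *
b=ctrl.camera("scene");cv2.imwrite("pics/s5.png",cv2.resize(b[180:310,300:420,::-1],None,fx=4,fy=4,interpolation=cv2.INTER_CUBIC))
E
```

```text
clock: 8.37
ee_pos: [588.1, 45.0, 91.6]
eef_rot: [-0.184, 3.136, 0.0]
contact_force: [-0.2, -0.7, -0.3]
gripper_width: 0.2
clock 8.3667 rack pos [-3.  -0.6 91.6] F [-0.2 -0.7 -0.3] turn [ 0.  0. -0.] shift [-0.      0.0836  0.0006]
```

View pics/s5.png

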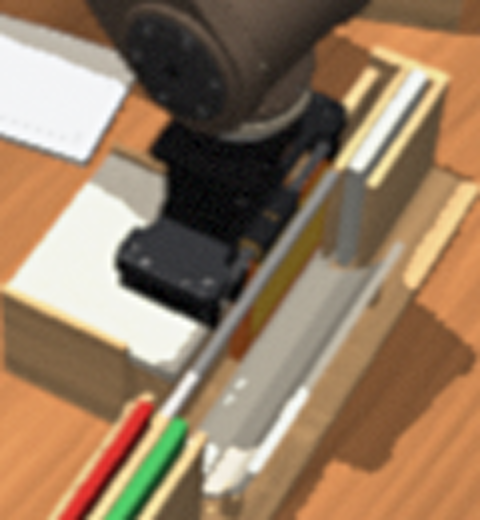

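The lid is sliding along and still upright (trailing edge near (240,345) in the crop), with its leading end entering the slot mouth. I continue.

```bash
python3 -m creep '[[0,0,0,0,0.004,0,0],[0,0,0,0,0.008,0,0],[0,0,0,0,0.012,0,0],[0,0,0,0,0.016,0,0],[0,0,0,0,0.021,0,0],[0,0,0,0,0.026,0,0],[0,0,0,0,0.031,0,0],[0,0,0,0,0.036,0,0],[0,0,0,0,0.041,0,0],[0,0,0,0,0.046,0,0],[0,0,0,0,0.051,0,0],[0,0,0,0,0.056,0,0],[0,0,0,0,0.061,0,0],[0,0,0,0,0.066,0,0],[0,0,0,0,0.071,0,0],[0,0,0,0,0.075,0,0],[0,0,0,0,0.075,0,0]]'; python3 go.py -3 83 91
```

```text
clock: 9.83
ee_pos: [579.2, 119.8, 91.6]
eef_rot: [-0.185, 3.136, 0.0]
contact_force: [-0.1, -0.3, -0.3]
gripper_width: 0.3
clock 9.8333 rack pos [-3.1 74.7 91.6] F [-0.1 -0.3 -0.3] turn [0.01 0.   0.03] shift [-0.0001  0.0083  0.0006]
```

```bash
python3 -m creep '[[0,0,0,0,0.002,0,0],[0,0,0,0,0.004,0,0],[0,0,0,0,0.006,0,0],[0,0,0,0,0.008,0,0],[0,0,0,0,0.008,0,0]]'; python3 -m creep '[[0,0,0,0,0.001,0,0],[0,0,0,0,0.002,0,0],[0,0,0,0,0.003,0,0],[0,0,0,0,0.003,0,0]]'; python3 - <<'E'
from h import *
b=ctrl.camera("scene");cv2.imwrite("pics/s6.png",cv2.resize(b[170:290,330:440,::-1],None,fx=5,fy=5,interpolation=cv2.INTER_CUBIC))
b=ctrl.camera("top");cv2.imwrite("pics/t6.png",cv2.resize(b[160:250,195:345,::-1],None,fx=5,fy=5,interpolation=cv2.INTER_CUBIC))
E
python3 go.py -3 83 91
```

```text
clock: 10.25
ee_pos: [578.4, 127.2, 91.7]
eef_rot: [-0.184, 3.136, 0.0]
contact_force: [-0.6, 0.2, -0.5]
gripper_width: 0.1
clock: 10.58
ee_pos: [578.1, 130.1, 91.6]
eef_rot: [-0.184, 3.136, 0.0]
contact_force: [0.1, 0.4, 0.2]
gripper_width: 0.7
clock 10.6833 rack pos [-3.  84.9 91.6] F [-0.2  0.1 -0.6] turn [ 0.01 -0.    0.  ] shift [-0.     -0.0019  0.0006]
```

View pics/s6.png

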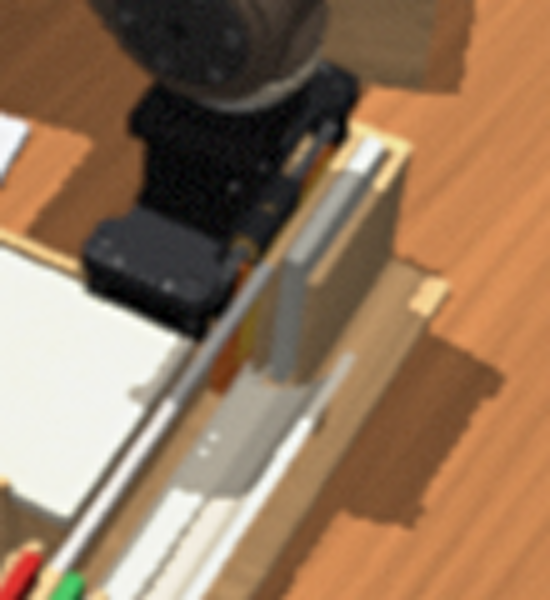

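```bash
python3 - <<'E'
from h import *
from go import w2r
from fit import W
Q=(591,46,.117)
print(w2r(onz("scene",(374.4,247),10)).round(1))
for y in (75,85,95): print(y,[(5*(proj("scene",W(Q,(x,y,10)))-[330,170])).round().tolist() for x in (0,10)])
E
python3 -m creep '[[0,0,0,0,0.001,0,0],[0,0,0,0,0.002,0,0],[0,0,0,0,0.003,0,0],[0,0,0,0,0.003,0,0]]'
```

```text
[  6.5 102.6  10. ]
75 [[189.0, 414.0], [204.0, 421.0]]
85 [[197.0, 401.0], [213.0, 409.0]]
95 [[205.0, 389.0], [221.0, 397.0]]
clock: 11.02
ee_pos: [577.9, 132.3, 91.7]
eef_rot: [-0.184, 3.136, -0.002]
contact_force: [-0.4, -6.4, 0.3]
gripper_width: 0.3
```

6.4 N is now resisting the push, and the lid's trailing edge measured y≈100, so it should be home. I back off, lift clear and check.

```bash
python3 -m creep '[[0,0,0,0,-0.006,0,0],[0,0,0,0,-0.015,0,0],[0,0,0,0.005,-0.02,0,0],[0,0,0,0.005,-0.02,-0.03,0],[0,0,0,0.005,-0.02,-0.07,0],[0,0,0,0.02,-0.03,-0.11,0],[0,0,0,0.05,-0.06,-0.13,0],[0,0,0,0.09,-0.1,-0.13,0],[0,0,0,0.12,-0.14,-0.13,0],[0,0,0,0.14,-0.18,-0.13,0],[0,0,0,0.16,-0.21,-0.13,0],[0,0,0,0.16,-0.21,-0.13,0],[0,0,0,0.16,-0.21,-0.13,0]]'; python3 - <<'E'
from h import *
b=ctrl.camera("scene");B=cv2.resize(b[170:290,330:440,::-1],None,fx=5,fy=5,interpolation=cv2.INTER_CUBIC)[:600,:400]
t=ctrl.camera("top");T=cv2.resize(t[160:260,195:275,::-1],None,fx=5,fy=5,interpolation=cv2.INTER_CUBIC)[:,:400]
T=np.vstack([T,np.zeros((600-T.shape[0],400,3),np.uint8)]);cv2.imwrite("pics/f.png",np.hstack([B,T]))
for c in("scene","top"):
  print(c,[(np.round(d["at"],1).tolist(),round(d["p"],2)) for d in ctrl.landmark_of("lid_center",c)],[(np.round(d["at"],1).tolist(),round(d["p"],2)) for d in ctrl.landmark_of("stored_center",c)])
s=ctrl.get_state();print(s["clock"],s["ee_pos"],s["contact_force"])
E
```

```text
clock: 12.1
ee_pos: [441.2, -97.6, 221.8]
eef_rot: [0.178, -3.136, 0.001]
contact_force: [-0.2, 1.0, -0.2]
gripper_width: 0.4
scene [([310.8, 201.9], 0.89), ([240.8, 275.4], 0.79), ([384.5, 218.9], 0.76)] [([326.0, 308.9], 0.65)]
top [([241.3, 204.7], 0.77), ([249.0, 315.4], 0.75), ([309.1, 212.4], 0.72)] [([378.9, 200.7], 0.67)]
12.4 [443.61235255 -93.52943262 221.52313576] [ 0.27621441 -0.35959893  0.76011215]
```

View pics/f.png

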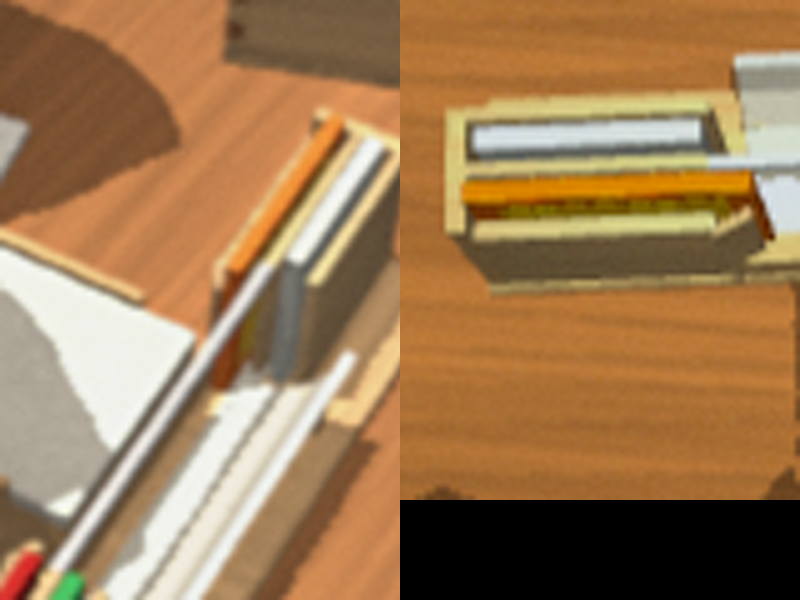

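The lid is upright in the left slot with its outer end against the end stop (top crop (463,190)). The slot is only 17.5 mm wide, so any lean stays under about 5°. The red lid has not moved, by the networks' pixels (1–2 px difference). I hand in.

```bash
python3 - <<'E'
from h import *
print(w:=tri((384.5,218.9),(241.3,204.7)))
from go import w2r; print(w2r(w[0]))
print(ctrl.sign_off())
E
```

```text
(array([572.7025727 , 204.26712625,  70.21614277]), np.float64(6.204605543982017))
[  0.30270221 159.32102017  70.21614277]
the job is handed in; nothing more can be done
None
```

The orange lid is standing in the left (free) slot against its end stop, and I handed the job in at about 12.4 s of the 54 s allowed; no verdict is reported.

I pushed the lid off the shelf with closed fingers and it tipped into the trough. A second push behind its top edge brought it upright, then I pushed it along the trough. The end stop answered with 6.4 N, and I backed the arm well clear.

**Last checks:**
- **Lid position:** from two views, its centre is at about y 159 mm in the rack frame (160 is fully home) and z about 70 mm. The lid should sit at z 65; the two views disagreed by about 6 mm, so the height is only rough.
- **Upright:** the final picture shows it upright between the dividers, against the end stop. I did not measure the angle, but the slot width limits any lean to under about 5°.
- **Red lid:** its detected pixel moved only 1–2 px, which is within the network's noise.
- **Scale and measuring boxes:** I did not look at these again at the end. The arm kept clear of them by plan.
- **Upright in the trough:** the lid stood there during the upright push and after the fingers let go. I judged that from pictures and the top-edge position, not from a measured angle.

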